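Turn the sample carousel to the reader and start the reading

ROBOT

A 6-joint arm with a two-finger parallel gripper is mounted at the origin on the work surface. World frame = base frame: x ahead of the robot, y to its left, z up, the work surface at z = 0. Lengths are in m, angles in degrees, forces in N, time in s.
With the tool pointing down it reaches from about 0.4 to 0.825 m from the base axis. Payload 7 kg.
Tool frame: the origin (TCP) lies on the centre line of the jaws, within the pads' length; the fingertips stand 22 mm ahead of it and the grasp point (between the pads) lies 3 mm ahead of it; z points along the fingers, y is the line along which they close (so a half turn about z gives the same grasp; the last joint's range is limited). The gripper opens to 88 mm and grips with 3 to 60 N. Pads are 19 mm wide; open, the fingers measure 130 mm over their backs; the gripper's body (78 mm by 193 mm) begins 47 mm behind the grasp point.
Start: joints at [89.101, 20.546, 0.682, 0, -70.136, -16.507], TCP at [0.202, 0.644, 0.249] pointing down, gripper open.
Joint ranges: [-176.03, 176.03], [-82.01, 121.73], [-58.28, 71.71], [-173.87, 95.51], [-174.79, -0.11], [-173.66, 173.66]. Speed limits (degrees/s): [136.94, 136.94, 172.46, 180, 180, 180].

INTERFACE

Orientations are given as [roll, pitch, yaw] about the fixed x, y, z axes, in that order (R = Rz(yaw) Ry(pitch) Rx(roll)).
In Python, from plant import get_state, cams, r gives the robot as it stands.
- The arm moves only by the tool apply_moves, never from a script. Its argument "targets" is a list of rows, each an object with "dp": the shift along the world's x, y, z in m, a list of three; "yaw": the turn about the world's z in degrees. In form: [{"dp": [x, y, z], "yaw": yaw}, ...]. A call has 1 to 20 rows; each row is the pose to reach, as a shift and turn from the pose commanded when the call began; what a row does not reach only later rows make up. A row lasts 1/12 s, in which the tool goes at most 41.7 mm and 7.16 degrees, less where a joint would pass 70% of its speed; a pose out of reach is approached as far as the arm can. A call with a gripper value outside its range is refused whole. "grip" is the gripper command: -1 is fully open, 1 is shut, values between are in proportion, set as the call begins (left out, the last holds). The fingers move at their own pace and stop on an object; "squeeze" is the grip in N (left out, the last holds). Time passes only in rows, so rows that repeat a pose let the fingers close. It gives the time, the measured TCP pose, the force, the opening and the grip force at its end, in the units of the state.
- get_state(): the state, without advancing time (a new reading comes with each control period).
- cams.capture(name): name is "scene" or "top" or "wrist"; returns a dict with "image" (384x512x3 uint8, red, green, blue), "range_z" (384x512 float32, m along the optical axis (not along the pixel's ray), 0 where there is no reading), "fx", "fy", "cx", "cy" (pixels), "R" (3x3) and "t" (3): a world point X has camera coordinates R X + t; the wrist camera has in their place "T_tool_cam" (4x4, takes a point from camera to tool coordinates, whose origin is the TCP and whose axes are the flange's). Camera axes: x right, y down, z forward; pixel columns grow to the right and rows downward; lengths in m; the calibration is good to about 2 mm. A picture is of the moment at which its call begins: read the wrist's pose just before it.
- r.close_job(): hands the job in; it is judged then, once.
The state is a dict: "time_s": time; "joints": joint angles; "qd": joint speeds; "joint_torque": joint torques, N m; "tcp_pos": TCP position; "eef_rot": TCP orientation; "contact_force": force on the tool from outside, world axes, zero at the start; "moment": the same for the moment, N m; "gripper_width": finger opening in m; "gripper_force": force on a finger pad.
Only numpy, scipy, OpenCV 4.12 (cv2) and the standard library are available. Lean on these libraries where they do the work, as an engineer would, in place of code of your own. Each camera call takes 0.05 s, during which the arm holds its last target. There are 200 camera calls.

TASK

Push an arm of the sample carousel round with a fingertip until the vial with the orange cap stands squarely in front of the reader's window, over the white mark; only then press the green button on the reader fully down, and let it come up again. Do not push, grip or lift any of the vials: they ride in their cups. Leave everything else on the bench where it stands.

Things in the scene. Friction and masses are not known exactly. Their poses are not given: they have to be found in the camera images.
- carousel: four-armed turntable on a vertical axis, turns over a full turn either way (stiff, about 0.09 N m; does not coast). Origin: on the axis, at bench height. Steel hub, 20 mm radius, top at 60 mm. Aluminium arms along its own +x, +y, -x, -y: bars 12 mm wide, 30 to 50 mm above the bench, bare from 20 to 82 mm from the axis; gaps between them open down to the foot disc. Orange-capped vial on the +x arm
- spoke_mid (a point): middle of the top of the bare arm that carries the orange-capped vial, 55 mm from the axis, 50 mm above the bench. Some 1.5 N sideways here turns the carousel. Each arm ends, 100 mm from the axis, in a grey cup of 35 mm outer diameter, rim 46 mm above the bench, that holds a vial with 1.5 mm play all round
- instrument: fixed instrument. Origin: on the carousel's axis, at bench height; its +x points to the reader. Dark green foot disc under the carousel, 125 mm radius, top 16 mm above the bench, with a white radial mark towards the reader. The reader is a cream box, 70 mm (along x) by 90 by 70 mm tall; its face with the dark window is 133 mm from the axis; green button on its top
- window_spot (a point): the place in front of the reader's window, over the white mark, 100 mm from the carousel's axis and 30 mm above the bench: where the origin of the orange-capped vial belongs
- orange_vial: amber glass vial, 24 mm in diameter and 48 mm tall, with a bright orange cap (the top 14 mm); loose, standing upright in a cup of the carousel. Origin: centre of its underside, 30 mm above the bench; its yaw means nothing. The sample to be read
- blue_vial: amber glass vial, 24 mm in diameter and 48 mm tall, with a blue cap (the top 14 mm); loose, standing upright in a cup of the carousel. Origin: centre of its underside, 30 mm above the bench; its yaw means nothing
- white_vial: amber glass vial, 24 mm in diameter and 48 mm tall, with a white cap (the top 14 mm); loose, standing upright in a cup of the carousel. Origin: centre of its underside, 30 mm above the bench; its yaw means nothing
- black_vial: amber glass vial, 24 mm in diameter and 48 mm tall, with a black cap (the top 14 mm); loose, standing upright in a cup of the carousel. Origin: centre of its underside, 30 mm above the bench; its yaw means nothing
- start_button_top (a point): centre of the top of the reader's round green push button, 26 mm in diameter, pressed straight down
- start_button (a joint): travel of the green button in m: 0 up, 0.006 fully down (about 5 N); it springs back when let go
- beaker: loose glass beaker, 56 mm across, 55 mm tall, beside the instrument; origin: centre of its underside; to be left alone
- jar: loose amber jar, 48 mm across, 50 mm tall, on the other side of the instrument; origin: centre of its underside; to be left alone
- bottle: loose white bottle with red cap, 64 mm across, 150 mm tall; origin: centre of its underside; to be left alone
- carton: loose cardboard carton, 90 x 140 x 50 mm; origin: centre of its underside; to be left alone
- screwdriver: loose screwdriver lying along its x axis; to be left alone
Mind the look-alikes: they are no part of the job. Leave any red look-alike of the orange_vial alone. Leave any red look-alike of the black_vial alone.

How it is judged:
By the outcome, as a careful person would: the job done as asked, in the order asked, and still so for the second after the job is handed in, with the robot touching nothing.
It also fails if it takes over 54 s, if anything falls off the work surface, if the arm or the gripper's body presses on something with over 40 N, if the wrist force passes 120 N, or if a joint passes its speed limit or range.

## Working session

There is one attempt and no reset: what is moved stays moved. The work goes in short steps, Python scripts to look and compute and a tool call to move; the robot and the scene stay as the last step left them, time stands still between calls to the robot, and variables do not carry over. Pictures are saved under pics/ and viewed, at most 10 in all, crops included, and the job is handed in when it is done.

Besides the shell and the picture viewer there is one more tool, called as name(argument=value, ...) on one line, values as JSON. apply_moves: Moves the arm, as the interface text tells. Its arguments: {"type":"object","properties":{"targets":{"type":"array","items":{"type":"object","properties":{"dp":{"type":"array","items":{"type":"number"}},"yaw":{"type":"number"}}}},"grip":{"type":"number"},"squeeze":{"type":"number"}},"required":["targets"]}

```bash
mkdir -p pics; ls
python3 - <<'E'
from plant import get_state,cams,r
import cv2,numpy as np,pickle
d={}
for n in("scene","top"):
    c=cams.capture(n); d[n]=c; cv2.imwrite(f"pics/{n}0.png",c["image"][:,:,::-1])
    print(n,c["fx"],c["R"],c["t"])
pickle.dump(d,open("d0.pkl","wb"))
s=get_state();print(s)
E
```

```text
pics
scene 348.8411583712787 [[ 0.79775285  0.60267037  0.0194633 ]
 [ 0.39596042 -0.49924184 -0.77069639]
 [-0.45475898  0.62253194 -0.63690521]] [-0.41471695 -0.149729    1.29318937]
top 383.55627023226793 [[ 0.00386595 -0.99961224  0.02757594]
 [-0.98540116 -0.00850172 -0.17003611]
 [ 0.17020462 -0.02651601 -0.98505192]] [-0.01902789  0.53058115  1.03521963]
{'time_s': 0.1, 'joints': array([ 8.91001879e+01,  2.05860861e+01,  6.39338227e-01, -1.89530204e-02,
       -7.01353498e+01, -1.65061312e+01]), 'qd': array([-0.00476688, -0.15180924,  0.2391113 ,  0.08935189,  0.09057317,
       -0.00523113]), 'joint_torque': array([-1.74645062e-03, -5.84163702e+01,  2.93747020e+01,  7.01543212e+00,
        1.01817143e-02, -5.15695569e-05]), 'tcp_pos': array([0.20182277, 0.643698  , 0.24772897]), 'eef_rot': array([ 1.79916223e+02, -6.24387146e-03, -1.74123917e+01]), 'contact_force': array([1.32071852, 0.11170394, 0.59547999]), 'moment': array([-0.01347793, -0.02182967,  0.01617731]), 'gripper_force': 0.0, 'gripper_width': 0.08765255577088099}
```

View pics/scene0.png

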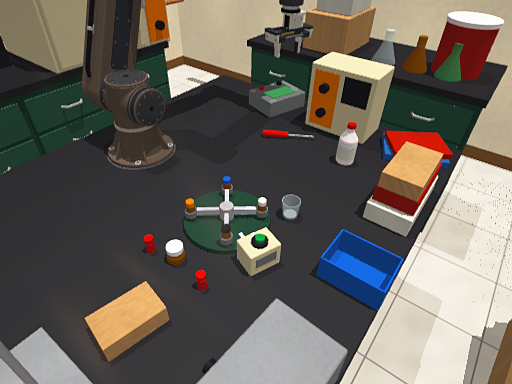

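View pics/top0.png

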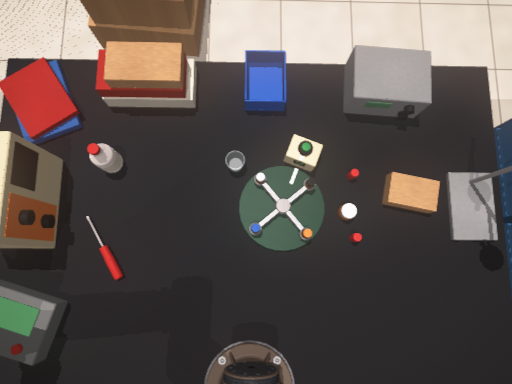

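Scene and top views show the carousel (hub at top-view 283,206), orange cap (307,233), blue (256,229), white (261,180), black (310,184), the white mark (294,176), and the green button (306,148). Red look-alikes stand near (354,174) and (357,238).

```bash
cat > h.py <<'E'
import cv2,numpy as np
def ray(c,u,v,z):
    R,t=c["R"],c["t"]; d=R.T@np.array([(u-c["cx"])/c["fx"],(v-c["cy"])/c["fy"],1]); o=-R.T@t
    return o+d*(z-o[2])/d[2]
def pt(c,u,v):
    zz=c["range_z"][int(round(v)),int(round(u))]
    return c["R"].T@(np.array([(u-c["cx"])/c["fx"],(v-c["cy"])/c["fy"],1])*zz-c["t"])
def proj(c,X):
    p=c["R"]@X+c["t"]; return c["fx"]*p[0]/p[2]+c["cx"],c["fy"]*p[1]/p[2]+c["cy"]
def blob(c,lo,hi,box):
    h=cv2.cvtColor(c["image"],cv2.COLOR_RGB2HSV); m=cv2.inRange(h,np.array(lo),np.array(hi))
    k=np.zeros_like(m);u0,v0,u1,v1=box;k[v0:v1,u0:u1]=m[v0:v1,u0:u1]
    return k
def cloud(c,m):
    v,u=np.nonzero(m&(c["range_z"]>0).astype(np.uint8)*255); z=c["range_z"][v,u]
    P=np.c_[(u-c["cx"])/c["fx"]*z,(v-c["cy"])/c["fy"]*z,z]
    return (P-c["t"])@c["R"]
E
python3 - <<'E'
import pickle,numpy as np,cv2
from h import *
d=pickle.load(open("d0.pkl","rb"))
T={"top":{"orange":((8,180,120),(20,255,255),(290,220,325,250)),"blue":((100,130,60),(125,255,255),(240,215,270,245)),"green":((55,120,50),(75,255,255),(290,135,320,160))},
"scene":{"orange":((8,180,120),(20,255,255),(175,190,200,215)),"blue":((100,130,60),(125,255,255),(215,170,240,190)),"green":((55,120,50),(75,255,255),(245,228,275,250))}}
for n in T:
  c=d[n]
  for k,a in T[n].items():
    P=cloud(c,blob(c,*a)); z=np.percentile(P[:,2],90); Q=P[P[:,2]>z-.006]
    print(n,k,len(P),"z90",z.round(4),Q.mean(0).round(4),"mid",((Q.max(0)+Q.min(0))/2).round(4))
# foot disc ellipse in top, mark
c=d["top"]; m=blob(c,(60,60,15),(95,255,90),(225,150,340,260))
P=cloud(c,m);P=P[abs(P[:,2]-.016)<.006];
hull=cv2.convexHull(P[:,:2].astype(np.float32))[:,0]; print("disc",cv2.minEnclosingCircle(hull), P[:,2].mean())
m=blob(c,(0,0,150),(180,70,255),(285,165,301,188)); v,u=np.nonzero(m);print("mark",len(u)); 
X=np.array([ray(c,a,b,.016) for a,b in zip(u,v)]);X=X; print(X.mean(0),X.min(0),X.max(0))
m=blob(c,(0,0,150),(180,70,255),(240,165,325,250))
P=cloud(c,blob(c,(0,0,0),(180,255,255),(275,198,292,215)));Q=P[P[:,2]>.056];print("hub",len(Q),Q.mean(0),((Q.max(0)+Q.min(0))/2))
# white cap, black cap
for n,b in (("white",(253,172,270,190)),("black",(300,175,320,195))):
  P=cloud(c,blob(c,(0,0,0),(180,255,255),b));Q=P[P[:,2]>.072];print(n,len(Q),Q.mean(0),((Q.max(0)+Q.min(0))/2))
P=cloud(c,blob(c,(0,0,0),(180,255,255),(275,130,330,175)));Q=P[(P[:,2]>.064)&(P[:,2]<.076)];r=cv2.minAreaRect(Q[:,:2].astype(np.float32));print("reader",r,Q[:,2].mean())
for n in d:
  i=d[n]["image"]; b=(225,110,365,255) if n=="top" else (130,165,310,300)
  cv2.imwrite(f"pics/{n}c.png",cv2.resize(i[b[1]:b[3],b[0]:b[2],::-1],None,fx=4,fy=4))
E
```

```text
Traceback (most recent call last):
IndexError: index -1 is out of bounds for axis 0 with size 0
```

```bash
cat > m.py <<'E'
import pickle,numpy as np,cv2,sys
from h import *
d=pickle.load(open("d0.pkl","rb"))
T={"top":{"orange":((5,150,90),(22,255,255),(290,220,325,250)),"blue":((100,130,60),(125,255,255),(240,215,270,245)),"green":((45,120,30),(80,255,255),(290,135,320,160))},
"scene":{"orange":((5,150,90),(22,255,255),(175,190,200,215)),"blue":((100,130,60),(125,255,255),(215,170,240,190)),"green":((45,120,30),(80,255,255),(245,228,275,250))}}
for n in T:
  c=d[n]
  for k,a in T[n].items():
    m=blob(c,*a); v,u=np.nonzero(m); P=cloud(c,m)
    print(n,k,len(u),len(P), "px",u.mean().round(1),v.mean().round(1))
    if len(P)==0: print(cv2.cvtColor(c["image"],cv2.COLOR_RGB2HSV)[233,303:311] if 0 else (c["range_z"][v,u]>0).sum()); continue
    z=np.percentile(P[:,2],90); Q=P[P[:,2]>z-.006]
    print("  z90",z.round(4),Q.mean(0).round(4),"mid",((Q.max(0)+Q.min(0))/2).round(4))
c=d["top"]; m=blob(c,(60,60,15),(95,255,90),(225,150,340,260))
P=cloud(c,m);P=P[abs(P[:,2]-.016)<.006]
if len(P): print("disc",cv2.minEnclosingCircle(P[:,:2].astype(np.float32)), P[:,2].mean())
m=blob(c,(0,0,150),(180,70,255),(285,165,301,188)); v,u=np.nonzero(m)
X=np.array([ray(c,a,b,.016) for a,b in zip(u,v)]); print("mark",len(u),X.mean(0),X.min(0),X.max(0))
A=lambda b:cloud(c,blob(c,(0,0,0),(180,255,255),b))
for n,b,l,h in (("hub",(275,198,292,215),.056,.066),("white",(253,172,270,190),.072,.09),("black",(300,175,320,195),.072,.09)):
  P=A(b);Q=P[(P[:,2]>l)&(P[:,2]<h)];print(n,len(Q),len(P));
  if len(Q): print(Q.mean(0),((Q.max(0)+Q.min(0))/2))
P=A((275,130,330,175));Q=P[(P[:,2]>.064)&(P[:,2]<.076)]
if len(Q): print("reader",cv2.minAreaRect(Q[:,:2].astype(np.float32)),Q[:,2].mean())
for n in d:
  i=d[n]["image"]; b=(225,110,365,255) if n=="top" else (130,165,310,300)
  cv2.imwrite(f"pics/{n}c.png",cv2.resize(i[b[1]:b[3],b[0]:b[2],::-1],None,fx=4,fy=4))
E
python3 m.py
```

```text
top orange 65 65 px 306.8 232.8
  z90 0.0784 [ 0.4148 -0.1541  0.0767] mid [ 0.4148 -0.1542  0.077 ]
top blue 55 55 px 255.2 227.6
  z90 0.0789 [ 0.4275 -0.0135  0.077 ] mid [ 0.4275 -0.0138  0.0774]
top green 23 23 px 306.9 145.5
  z90 0.0939 [ 0.6535 -0.155   0.0914] mid [ 0.6535 -0.1551  0.0916]
scene orange 96 96 px 190.0 203.9
  z90 0.0813 [ 0.4154 -0.1552  0.0797] mid [ 0.4143 -0.1547  0.0789]
scene blue 57 57 px 226.4 179.3
  z90 0.0814 [ 0.4278 -0.0144  0.0798] mid [ 0.4259 -0.0135  0.0793]
scene green 147 145 px 256.0 235.0
  z90 0.0949 [ 0.6531 -0.1545  0.0938] mid [ 0.6514 -0.1533  0.0933]
disc ((0.433002233505249, -0.10489702224731445), 0.10599222779273987) 0.014977330969969449
mark 74 [ 0.58437166 -0.12546862  0.016     ] [ 0.55943421 -0.13952118  0.016     ] [ 0.60742375 -0.11260577  0.016     ]
hub 149 288
[ 0.49123778 -0.09138868  0.05926537] [ 0.49193608 -0.09168914  0.05953418]
white 55 306
[ 0.56836355 -0.02735587  0.07713375] [ 0.56914333 -0.02705948  0.07698747]
black 52 399
[ 0.55515619 -0.16789989  0.07687564] [ 0.55549114 -0.16785684  0.07686572]
reader ((0.6480533480644226, -0.1516105979681015), (0.08984103798866272, 0.07179287821054459), 69.12519836425781) 0.06910213188294663
```

View pics/topc.png

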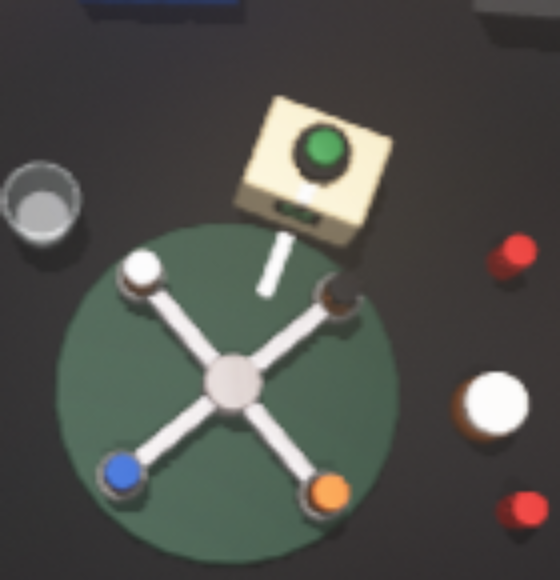

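Hub axis is at (0.4915, -0.0908). The orange arm is at -140.5° and the reader at about -21°, so the carousel needs about +119.5°. I'll push the blue-capped vial's bare arm, which is on the side away from the reader, with closed fingertips.

apply_moves(targets=[{"dp":[0.02,-0.08,0.03],"yaw":-14},{"dp":[0.04,-0.16,0.05],"yaw":-28},{"dp":[0.06,-0.24,0.05],"yaw":-42},{"dp":[0.09,-0.32,0.05],"yaw":-56},{"dp":[0.12,-0.38,0.05],"yaw":-70},{"dp":[0.16,-0.46,0.05],"yaw":-84},{"dp":[0.2,-0.54,0.05],"yaw":-98},{"dp":[0.24,-0.6,0.03],"yaw":-112},{"dp":[0.28,-0.669,0.0],"yaw":-122.6},{"dp":[0.28,-0.669,0.0],"yaw":-122.6},{"dp":[0.28,-0.669,0.0],"yaw":-122.6},{"dp":[0.28,-0.669,0.0],"yaw":-122.6},{"dp":[0.28,-0.669,0.0],"yaw":-122.6},{"dp":[0.28,-0.669,0.0],"yaw":-122.6},{"dp":[0.28,-0.669,0.0],"yaw":-122.6},{"dp":[0.28,-0.669,0.0],"yaw":-122.6},{"dp":[0.28,-0.669,0.0],"yaw":-122.6},{"dp":[0.28,-0.669,0.0],"yaw":-122.6},{"dp":[0.28,-0.669,0.0],"yaw":-122.6},{"dp":[0.28,-0.669,0.0],"yaw":-122.6}], grip=1, squeeze=5)

```text
time_s: 1.77
tcp_pos: [0.4818, -0.0264, 0.2477]
eef_rot: [180.0, -0.1, -140.2]
contact_force: [-0.6, -0.1, -0.9]
gripper_width: 0.0004
gripper_force: 0.0
```

apply_moves(targets=[{"dp":[0,0.001,-0.04],"yaw":0},{"dp":[0,0.001,-0.08],"yaw":0},{"dp":[0,0.001,-0.12],"yaw":0},{"dp":[0,0.001,-0.139],"yaw":0},{"dp":[0,0.001,-0.139],"yaw":0},{"dp":[0,0.001,-0.139],"yaw":0}])

```text
time_s: 2.27
tcp_pos: [0.4815, -0.0233, 0.1095]
eef_rot: [180.0, -0.1, -139.9]
contact_force: [1.2, 0.6, 1.2]
gripper_width: 0.0004
gripper_force: 0.0
```

Run:
```python
from plant import get_state,cams
from h import *
a=cams.capture("scene");b=cams.capture("wrist")
s=cv2.resize(a["image"][150:285,140:320],None,fx=2.2,fy=2.2)
w=cv2.resize(b["image"],(396,297))
cv2.imwrite("pics/pre.png",np.hstack([s,w])[:,:,::-1]);print(get_state()["tcp_pos"],b["T_tool_cam"])
```

```text
[ 0.48312931 -0.02302831  0.11134026] [[ 1.15411448e-04 -9.68699019e-01 -2.48238188e-01  6.75442749e-02]
 [ 9.99999975e-01  6.47150089e-05  2.12385049e-04 -1.30821907e-04]
 [-1.89672452e-04 -2.48238206e-01  9.68699002e-01 -1.36930430e-01]
 [ 0.00000000e+00  0.00000000e+00  0.00000000e+00  1.00000000e+00]]
```

View pics/pre.png

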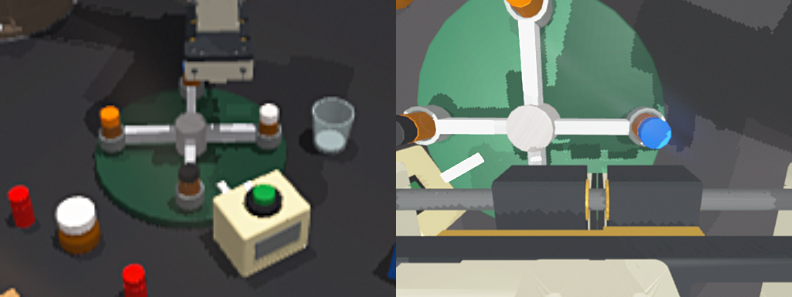

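The wrist view shows the fingers in the white–blue gap, with the blue arm to the right and the white arm at the bottom. I'll check the finger shape near the tips from range.

Run:
```python
from plant import get_state,cams
from h import *
b=cams.capture("wrist");z=b["range_z"];v,u=np.nonzero(z>0);zz=z[v,u]
P=np.c_[(u-b["cx"])/b["fx"]*zz,(v-b["cy"])/b["fy"]*zz,zz];T=b["T_tool_cam"];P=P@T[:3,:3].T+T[:3,3]
for lo in np.arange(-.09,.03,.01):
  Q=P[(P[:,2]>lo)&(P[:,2]<=lo+.01)&(abs(P[:,0])<.05)]
  if len(Q):print(lo.round(3),len(Q),Q.min(0).round(3),Q.max(0).round(3))
```

```text
-0.09 20680 [ 0.014 -0.058 -0.09 ] [ 0.028  0.055 -0.08 ]
-0.08 6301 [ 0.022 -0.06  -0.08 ] [ 0.039  0.058 -0.07 ]
-0.07 23614 [-0.014 -0.074 -0.07 ] [ 0.04  0.08 -0.06]
-0.06 5147 [-0.025 -0.083 -0.06 ] [ 0.04   0.082 -0.05 ]
-0.05 1796 [-0.03  -0.083 -0.05 ] [ 0.04   0.083 -0.044]
-0.04 33 [ 0.002 -0.004 -0.038] [ 0.009  0.004 -0.035]
-0.03 457 [-0.007 -0.004 -0.027] [ 0.006  0.004 -0.023]
-0.01 73 [ 0.01  -0.004 -0.007] [ 0.011  0.003 -0.   ]
-0.0 181 [ 0.007 -0.007  0.   ] [0.012 0.006 0.01 ]
0.01 147 [ 0.009 -0.007  0.01 ] [0.012 0.007 0.02 ]
0.02 9 [ 0.01  -0.004  0.02 ] [0.011 0.003 0.021]
```

```bash
cat > wp.py <<'E'
import numpy as np,sys,json
H=np.array([.4915,-.0908])
def pos(phi,d,r=.057):
    f=np.radians(phi);return H+r*np.array([np.cos(f),np.sin(f)])+d*np.array([np.sin(f),-np.cos(f)])
E
python3 - <<'E'
from wp import *
p0=np.array([.482,-.024])
print(pos(129.7,.020)-p0)
b=pos(129.7,.020)
def show(a0,a1,n,b):
  rows=[{"dp":[round(x,4) for x in (pos(a,.0155)-b)]+[0],"yaw":round(a-a0,1)} for a in np.linspace(a0,a1,n+1)[1:]]
  print(json.dumps(rows)); return pos(a1,.0155)
b=show(129.7,185.7,20,b) if 0 else b
x=show(129.7,185.7,20,b); x=show(185.7,241.7,20,x)
E
```

```text
[-0.01152177 -0.01016887]
[{"dp": [-0.0061, -0.0041, 0], "yaw": 2.8}, {"dp": [-0.0086, -0.0055, 0], "yaw": 5.6}, {"dp": [-0.0111, -0.007, 0], "yaw": 8.4}, {"dp": [-0.0134, -0.0087, 0], "yaw": 11.2}, {"dp": [-0.0157, -0.0104, 0], "yaw": 14.0}, {"dp": [-0.018, -0.0122, 0], "yaw": 16.8}, {"dp": [-0.0201, -0.0142, 0], "yaw": 19.6}, {"dp": [-0.0221, -0.0163, 0], "yaw": 22.4}, {"dp": [-0.024, -0.0184, 0], "yaw": 25.2}, {"dp": [-0.0258, -0.0207, 0], "yaw": 28.0}, {"dp": [-0.0275, -0.023, 0], "yaw": 30.8}, {"dp": [-0.0291, -0.0254, 0], "yaw": 33.6}, {"dp": [-0.0306, -0.0279, 0], "yaw": 36.4}, {"dp": [-0.0319, -0.0304, 0], "yaw": 39.2}, {"dp": [-0.0331, -0.0331, 0], "yaw": 42.0}, {"dp": [-0.0342, -0.0357, 0], "yaw": 44.8}, {"dp": [-0.0352, -0.0385, 0], "yaw": 47.6}, {"dp": [-0.036, -0.0412, 0], "yaw": 50.4}, {"dp": [-0.0367, -0.044, 0], "yaw": 53.2}, {"dp": [-0.0372, -0.0469, 0], "yaw": 56.0}]
[{"dp": [-0.0004, -0.0029, 0], "yaw": 2.8}, {"dp": [-0.0007, -0.0057, 0], "yaw": 5.6}, {"dp": [-0.0008, -0.0086, 0], "yaw": 8.4}, {"dp": [-0.0008, -0.0115, 0], "yaw": 11.2}, {"dp": [-0.0006, -0.0144, 0], "yaw": 14.0}, {"dp": [-0.0003, -0.0173, 0], "yaw": 16.8}, {"dp": [0.0001, -0.0201, 0], "yaw": 19.6}, {"dp": [0.0007, -0.0229, 0], "yaw": 22.4}, {"dp": [0.0014, -0.0257, 0], "yaw": 25.2}, {"dp": [0.0022, -0.0285, 0], "yaw": 28.0}, {"dp": [0.0032, -0.0312, 0], "yaw": 30.8}, {"dp": [0.0043, -0.0339, 0], "yaw": 33.6}, {"dp": [0.0056, -0.0365, 0], "yaw": 36.4}, {"dp": [0.0069, -0.039, 0], "yaw": 39.2}, {"dp": [0.0084, -0.0415, 0], "yaw": 42.0}, {"dp": [0.01, -0.0439, 0], "yaw": 44.8}, {"dp": [0.0118, -0.0462, 0], "yaw": 47.6}, {"dp": [0.0136, -0.0484, 0], "yaw": 50.4}, {"dp": [0.0155, -0.0506, 0], "yaw": 53.2}, {"dp": [0.0176, -0.0526, 0], "yaw": 56.0}]
```

apply_moves(targets=[{"dp":[0,0,-0.02],"yaw":0},{"dp":[0,0,-0.035],"yaw":0},{"dp":[0,0,-0.048],"yaw":0},{"dp":[0,0,-0.048],"yaw":0},{"dp":[0,0,-0.048],"yaw":0}])

```text
time_s: 2.83
tcp_pos: [0.4825, -0.0237, 0.0627]
eef_rot: [-180.0, 0.1, -140.0]
contact_force: [1.5, 0.2, 0.0]
gripper_width: 0.0001
gripper_force: 0.0
```

Approach to near contact.

apply_moves(targets=[{"dp":[-0.004,-0.0035,0],"yaw":0},{"dp":[-0.008,-0.007,0],"yaw":0},{"dp":[-0.0115,-0.0102,0],"yaw":0},{"dp":[-0.0115,-0.0102,0],"yaw":0}])

```text
time_s: 3.17
tcp_pos: [0.4696, -0.0348, 0.0622]
eef_rot: [-180.0, 0.0, -140.0]
contact_force: [0.1, -0.4, 0.5]
gripper_width: 0.0005
gripper_force: 0.0
```

apply_moves(targets=[{"dp":[-0.0061,-0.0041,0],"yaw":2.8},{"dp":[-0.0086,-0.0055,0],"yaw":5.6},{"dp":[-0.0111,-0.007,0],"yaw":8.4},{"dp":[-0.0134,-0.0087,0],"yaw":11.2},{"dp":[-0.0157,-0.0104,0],"yaw":14.0},{"dp":[-0.018,-0.0122,0],"yaw":16.8},{"dp":[-0.0201,-0.0142,0],"yaw":19.6},{"dp":[-0.0221,-0.0163,0],"yaw":22.4},{"dp":[-0.024,-0.0184,0],"yaw":25.2},{"dp":[-0.0258,-0.0207,0],"yaw":28.0},{"dp":[-0.0275,-0.023,0],"yaw":30.8},{"dp":[-0.0291,-0.0254,0],"yaw":33.6},{"dp":[-0.0306,-0.0279,0],"yaw":36.4},{"dp":[-0.0319,-0.0304,0],"yaw":39.2},{"dp":[-0.0331,-0.0331,0],"yaw":42.0},{"dp":[-0.0342,-0.0357,0],"yaw":44.8},{"dp":[-0.0352,-0.0385,0],"yaw":47.6},{"dp":[-0.036,-0.0412,0],"yaw":50.4},{"dp":[-0.0367,-0.044,0],"yaw":53.2},{"dp":[-0.0372,-0.0469,0],"yaw":56.0}])

```text
time_s: 4.83
tcp_pos: [0.4337, -0.0809, 0.0621]
eef_rot: [-179.9, 0.0, -83.9]
contact_force: [-1.2, 3.2, 1.9]
gripper_width: 0.0003
gripper_force: 1.4
```

```bash
cat > look.py <<'E'
import sys
from plant import get_state,cams
from h import *
H=np.array([.4915,-.0908])
print(get_state()["tcp_pos"],get_state()["eef_rot"])
for n in("top","scene"):
  c=cams.capture(n); cv2.imwrite(f"pics/{n}_{sys.argv[1]}.png",c["image"][:,:,::-1])
  for k,lo,hi in(("orange",(5,150,90),(22,255,255)),("blue",(100,130,60),(125,255,255))):
    P=cloud(c,blob(c,lo,hi,(0,0,512,384)));q=P[(np.abs(np.linalg.norm(P[:,:2]-H,axis=1)-.1)<.016)&(abs(P[:,2]-.078)<.008)]
    if len(q)>8:
      m=q.mean(0); e=m[:2]-H; print(n,k,len(q),m.round(4),"r",np.hypot(*e).round(4),"ang",np.degrees(np.arctan2(e[1],e[0])).round(2))
E
python3 look.py a
```

```text
[ 0.43369068 -0.08087716  0.06210848] [-1.79911917e+02  2.39228302e-02 -8.38617431e+01]
top blue 28 [ 0.3895 -0.1034  0.0774] r 0.1028 ang -172.95
scene orange 69 [ 0.5089 -0.1911  0.0787] r 0.1018 ang -80.14
scene blue 49 [ 0.3952 -0.1093  0.0786] r 0.0981 ang -169.11
```

apply_moves(targets=[{"dp":[-0.0004,-0.0029,0],"yaw":2.8},{"dp":[-0.0007,-0.0057,0],"yaw":5.6},{"dp":[-0.0008,-0.0086,0],"yaw":8.4},{"dp":[-0.0008,-0.0115,0],"yaw":11.2},{"dp":[-0.0006,-0.0144,0],"yaw":14.0},{"dp":[-0.0003,-0.0173,0],"yaw":16.8},{"dp":[0.0001,-0.0201,0],"yaw":19.6},{"dp":[0.0007,-0.0229,0],"yaw":22.4},{"dp":[0.0014,-0.0257,0],"yaw":25.2},{"dp":[0.0022,-0.0285,0],"yaw":28.0},{"dp":[0.0032,-0.0312,0],"yaw":30.8},{"dp":[0.0043,-0.0339,0],"yaw":33.6},{"dp":[0.0056,-0.0365,0],"yaw":36.4},{"dp":[0.0069,-0.039,0],"yaw":39.2},{"dp":[0.0084,-0.0415,0],"yaw":42.0},{"dp":[0.01,-0.0439,0],"yaw":44.8},{"dp":[0.01,-0.0439,0],"yaw":44.8},{"dp":[0.01,-0.0439,0],"yaw":44.8},{"dp":[0.01,-0.0439,0],"yaw":44.8}])

```text
time_s: 6.52
tcp_pos: [0.4431, -0.125, 0.0616]
eef_rot: [180.0, -0.0, -39.3]
contact_force: [0.0, -1.5, -0.2]
gripper_width: 0.0005
gripper_force: 0.0
```

```bash
python3 look.py b
python3 - <<'E'
import cv2,numpy as np
a=cv2.imread("pics/top_b.png")[110:255,225:365];b=cv2.imread("pics/scene_b.png")[165:300,130:310]
a=cv2.resize(a,(390,404));b=cv2.resize(b,(405,304));o=np.zeros((404,795,3),np.uint8);o[:,:390]=a;o[:304,390:]=b;cv2.imwrite("pics/b.png",o)
E
```

```text
[ 0.44314852 -0.12495473  0.06161501] [ 1.79996508e+02 -4.19339166e-03 -3.93460756e+01]
top orange 56 [ 0.5728 -0.1484  0.0772] r 0.0997 ang -35.32
scene orange 67 [ 0.5746 -0.15    0.0789] r 0.102 ang -35.45
scene blue 63 [ 0.4354 -0.1738  0.0784] r 0.1002 ang -124.04
```

View pics/b.png

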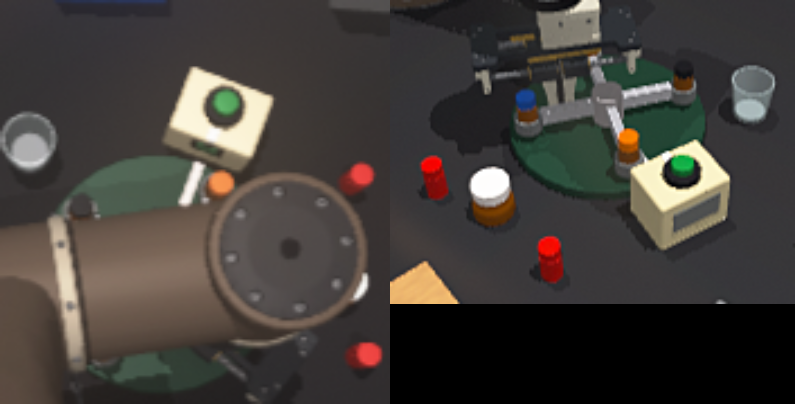

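Orange is now at -35.4°, about 14° short of the mark. Push 12° more, then measure.

Run:
```python
from wp import *
b=pos(230.5,.0155)
for a in np.arange(2,15,1.): print(a,(pos(230.5+a,.0155)-b).round(4))
```

```text
2.0 [ 0.0012 -0.0017]
3.0 [ 0.0019 -0.0025]
4.0 [ 0.0025 -0.0033]
5.0 [ 0.0032 -0.0041]
6.0 [ 0.0038 -0.0049]
7.0 [ 0.0045 -0.0056]
8.0 [ 0.0052 -0.0064]
9.0 [ 0.0059 -0.0071]
10.0 [ 0.0067 -0.0079]
11.0 [ 0.0074 -0.0086]
12.0 [ 0.0081 -0.0093]
13.0 [ 0.0089 -0.01  ]
14.0 [ 0.0097 -0.0107]
```

apply_moves(targets=[{"dp":[0.0012,-0.0017,0],"yaw":2},{"dp":[0.0025,-0.0033,0],"yaw":4},{"dp":[0.0038,-0.0049,0],"yaw":6},{"dp":[0.0052,-0.0064,0],"yaw":8},{"dp":[0.0067,-0.0079,0],"yaw":10},{"dp":[0.0081,-0.0093,0],"yaw":12},{"dp":[0.0081,-0.0093,0],"yaw":12},{"dp":[0.0081,-0.0093,0],"yaw":12},{"dp":[0.0081,-0.0093,0],"yaw":12}])

```text
time_s: 7.37
tcp_pos: [0.4512, -0.1342, 0.0615]
eef_rot: [180.0, 0.0, -27.3]
contact_force: [-0.6, 0.9, -0.2]
gripper_width: 0.0005
gripper_force: 0.4
```

```bash
python3 look.py c
```

```text
[ 0.45117466 -0.13416884  0.06152866] [ 1.79996486e+02  5.11922222e-03 -2.72927307e+01]
top orange 55 [ 0.5824 -0.1313  0.077 ] r 0.0995 ang -23.99
scene orange 70 [ 0.5843 -0.1332  0.0788] r 0.102 ang -24.57
scene blue 67 [ 0.4526 -0.1833  0.0783] r 0.1003 ang -112.8
```

apply_moves(targets=[{"dp":[0.0008,-0.0007,0],"yaw":1},{"dp":[0.0016,-0.0014,0],"yaw":2},{"dp":[0.0024,-0.0021,0],"yaw":3},{"dp":[0.0024,-0.0021,0],"yaw":3},{"dp":[0.0024,-0.0021,0],"yaw":3},{"dp":[0.0024,-0.0021,0],"yaw":3}])

```text
time_s: 7.97
tcp_pos: [0.4538, -0.1364, 0.0615]
eef_rot: [180.0, -0.0, -24.2]
contact_force: [-1.1, 0.5, -0.2]
gripper_width: 0.0003
gripper_force: 0.6
```

```bash
python3 look.py d
```

```text
[ 0.45377556 -0.13639338  0.06153844] [ 1.79999807e+02 -2.99214506e-03 -2.42247258e+01]
top orange 55 [ 0.5848 -0.1261  0.0769] r 0.0998 ang -20.7
scene orange 68 [ 0.5864 -0.1274  0.0785] r 0.1017 ang -21.1
scene blue 67 [ 0.4581 -0.1859  0.0786] r 0.1008 ang -109.35
```

Orange is at about -20.9°. Back off from the arm, lift, and check with an unobstructed view.

apply_moves(targets=[{"dp":[-0.005,0.0023,0],"yaw":0},{"dp":[-0.01,0.0045,0],"yaw":0},{"dp":[-0.0137,0.0062,0],"yaw":0},{"dp":[-0.0137,0.0062,0],"yaw":0},{"dp":[-0.0137,0.0062,0.03],"yaw":0},{"dp":[-0.0137,0.0062,0.07],"yaw":0},{"dp":[-0.0137,0.0062,0.11],"yaw":0},{"dp":[-0.0137,0.0062,0.15],"yaw":0},{"dp":[-0.0137,0.04,0.16],"yaw":0},{"dp":[-0.0137,0.08,0.16],"yaw":0},{"dp":[-0.0137,0.12,0.16],"yaw":0},{"dp":[-0.0137,0.16,0.16],"yaw":0},{"dp":[-0.0137,0.2,0.16],"yaw":0},{"dp":[-0.0137,0.24,0.16],"yaw":0},{"dp":[-0.0137,0.27,0.16],"yaw":0},{"dp":[-0.0137,0.27,0.16],"yaw":0},{"dp":[-0.0137,0.27,0.16],"yaw":0}])

```text
time_s: 9.48
tcp_pos: [0.4398, 0.1352, 0.2215]
eef_rot: [180.0, 0.0, -24.0]
contact_force: [0.3, -0.7, 0.0]
gripper_width: 0.0005
gripper_force: 0.0
```

```bash
python3 look.py e
python3 - <<'E'
import cv2,numpy as np,pickle
from plant import cams
from h import *
c=cams.capture("top")
H=np.array([.4915,-.0908])
a=c["image"][120:250,225:345]
cv2.imwrite("pics/e.png",cv2.resize(a[:,:,::-1],None,fx=4.5,fy=4.5,interpolation=cv2.INTER_CUBIC))
m=blob(c,(0,0,130),(180,60,255),(225,120,345,260)); P=cloud(c,m)
Q=P[(abs(P[:,2]-.05)<.004)]; e=Q[:,:2]-H; rr=np.hypot(*e.T); k=(rr>.028)&(rr<.08); g=np.degrees(np.arctan2(e[k,1],e[k,0]))
# arms: fold mod 90
print("arm mod90",k.sum(),np.degrees(np.angle(np.exp(1j*np.radians(g*4)).mean()))/4)
print(np.median(g[abs(g+20)<20]),np.median(g[abs(g-70)<20]))
P=cloud(c,blob(c,(0,0,0),(180,255,255),(275,130,330,175)));Q=P[(P[:,2]>.064)&(P[:,2]<.076)];print("reader",cv2.minAreaRect(Q[:,:2].astype(np.float32)))
m=blob(c,(45,120,30),(80,255,255),(290,135,320,160));print("green",cloud(c,m)[:].mean(0),cloud(c,m).max(0))
# dark window/front edge check
E
```

```text
[0.43979886 0.13515392 0.22148708] [ 1.79993322e+02  6.35802349e-04 -2.40222859e+01]
top orange 54 [ 0.585  -0.126   0.0769] r 0.1 ang -20.64
top blue 57 [ 0.4561 -0.1839  0.0763] r 0.0996 ang -110.84
scene orange 69 [ 0.5864 -0.1273  0.0784] r 0.1017 ang -21.03
scene blue 65 [ 0.4579 -0.1856  0.0782] r 0.1005 ang -109.53
arm mod90 297 -20.5092247606714
-20.66024848126807 69.9988280965824
reader ((0.6282615661621094, -0.14395672082901), (0.0896424874663353, 0.11301136761903763), 69.12541198730469)
green [ 0.65405459 -0.15493738  0.09167223] [ 0.66109298 -0.14674782  0.09467559]
```

View pics/e.png

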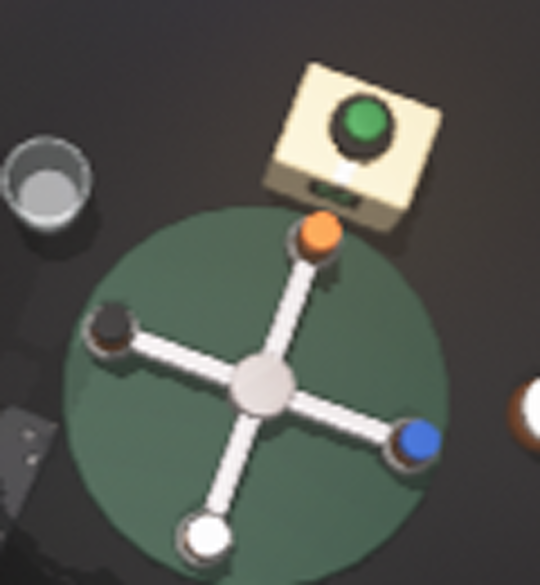

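The orange arm is at -20.5° to -20.7°, over the white mark and facing the window (reader at about -21°). Now to the button at (0.6537, -0.1548).

apply_moves(targets=[{"dp":[0.024,-0.032,0],"yaw":0},{"dp":[0.048,-0.064,0],"yaw":0},{"dp":[0.071,-0.097,0],"yaw":0},{"dp":[0.095,-0.129,0],"yaw":0},{"dp":[0.119,-0.161,0],"yaw":0},{"dp":[0.143,-0.193,0],"yaw":0},{"dp":[0.166,-0.225,0],"yaw":0},{"dp":[0.19,-0.258,0],"yaw":0},{"dp":[0.2137,-0.29,0],"yaw":0},{"dp":[0.2137,-0.29,-0.03],"yaw":0},{"dp":[0.2137,-0.29,-0.06],"yaw":0},{"dp":[0.2137,-0.29,-0.09],"yaw":0},{"dp":[0.2137,-0.29,-0.1],"yaw":0},{"dp":[0.2137,-0.29,-0.1],"yaw":0},{"dp":[0.2137,-0.29,-0.1],"yaw":0}])

```text
time_s: 10.88
tcp_pos: [0.6538, -0.1572, 0.1223]
eef_rot: [180.0, -0.0, -24.2]
contact_force: [0.6, -0.5, 1.2]
gripper_width: 0.0003
gripper_force: 0.0
```

apply_moves(targets=[{"dp":[0,0.002,0],"yaw":0},{"dp":[0,0.002,-0.003],"yaw":0},{"dp":[0,0.002,-0.006],"yaw":0},{"dp":[0,0.002,-0.008],"yaw":0},{"dp":[0,0.002,-0.008],"yaw":0},{"dp":[0,0.002,-0.008],"yaw":0}])

```text
time_s: 11.38
tcp_pos: [0.654, -0.1541, 0.114]
eef_rot: [-180.0, -0.0, -24.2]
contact_force: [0.6, 1.9, 2.0]
gripper_width: 0.0003
gripper_force: 0.8
```

apply_moves(targets=[{"dp":[0,0,-0.001],"yaw":0},{"dp":[0,0,-0.002],"yaw":0},{"dp":[0,0,-0.003],"yaw":0},{"dp":[0,0,-0.004],"yaw":0},{"dp":[0,0,-0.004],"yaw":0},{"dp":[0,0,-0.004],"yaw":0}])

```text
time_s: 11.88
tcp_pos: [0.6541, -0.1541, 0.1098]
eef_rot: [-180.0, -0.0, -24.2]
contact_force: [1.2, 3.5, 3.6]
gripper_width: 0.0004
gripper_force: 2.0
```

apply_moves(targets=[{"dp":[0,0,-0.001],"yaw":0},{"dp":[0,0,-0.002],"yaw":0},{"dp":[0,0,-0.003],"yaw":0},{"dp":[0,0,-0.003],"yaw":0},{"dp":[0,0,-0.003],"yaw":0}])

```text
time_s: 12.3
tcp_pos: [0.6541, -0.1542, 0.1082]
eef_rot: [-180.0, -0.1, -24.2]
contact_force: [-2.7, 5.0, 14.0]
gripper_width: 0.0005
gripper_force: 6.8
```

apply_moves(targets=[{"dp":[0,0,-0.0007],"yaw":0},{"dp":[0,0,-0.0007],"yaw":0},{"dp":[0,0,-0.0007],"yaw":0},{"dp":[0,0,-0.0007],"yaw":0}])

```text
time_s: 12.63
tcp_pos: [0.6541, -0.1542, 0.1081]
eef_rot: [-180.0, -0.1, -24.2]
contact_force: [-4.4, 5.1, 16.3]
gripper_width: 0.0006
gripper_force: 8.7
```

apply_moves(targets=[{"dp":[0,0,0.002],"yaw":0},{"dp":[0,0,0.006],"yaw":0},{"dp":[0,0,0.012],"yaw":0},{"dp":[0,0,0.03],"yaw":0},{"dp":[0,0,0.06],"yaw":0},{"dp":[0,0,0.1],"yaw":0},{"dp":[-0.02,0.035,0.11],"yaw":0},{"dp":[-0.04,0.07,0.11],"yaw":0},{"dp":[-0.06,0.105,0.11],"yaw":0},{"dp":[-0.08,0.14,0.11],"yaw":0},{"dp":[-0.1,0.175,0.11],"yaw":0},{"dp":[-0.12,0.21,0.11],"yaw":0},{"dp":[-0.14,0.245,0.11],"yaw":0},{"dp":[-0.16,0.28,0.11],"yaw":0},{"dp":[-0.16,0.28,0.11],"yaw":0},{"dp":[-0.16,0.28,0.11],"yaw":0}])

```text
time_s: 13.97
tcp_pos: [0.4925, 0.127, 0.2159]
eef_rot: [180.0, 0.0, -24.0]
contact_force: [0.0, -1.2, -0.2]
gripper_width: 0.0005
gripper_force: 0.0
```

```bash
python3 look.py f
python3 - <<'E'
from plant import cams
from h import *
c=cams.capture("top")
m=blob(c,(45,120,30),(80,255,255),(290,135,320,160));print("green",cloud(c,m).mean(0),cloud(c,m).max(0))
a=cv2.imread("pics/top_f.png")[110:255,225:365];b=cv2.imread("pics/scene_f.png")[165:300,130:310]
o=np.zeros((404,795,3),np.uint8);o[:,:390]=cv2.resize(a,(390,404));o[:304,390:]=cv2.resize(b,(405,304));cv2.imwrite("pics/f.png",o)
E
```

```text
[0.49253262 0.12695689 0.21590312] [ 1.79957113e+02  1.64123065e-02 -2.39839564e+01]
top orange 54 [ 0.5851 -0.126   0.077 ] r 0.0999 ang -20.59
top blue 56 [ 0.4562 -0.1839  0.0767] r 0.0996 ang -110.78
scene orange 68 [ 0.5864 -0.1277  0.0789] r 0.1018 ang -21.25
scene blue 66 [ 0.458  -0.1857  0.0785] r 0.1006 ang -109.43
green [ 0.65378113 -0.15499311  0.09130362] [ 0.66171205 -0.14716699  0.09550019]
```

View pics/f.png

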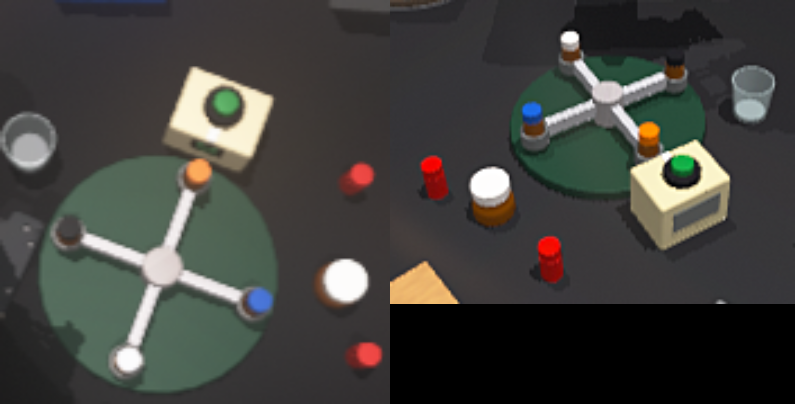

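The orange vial is in front of the window, the button is back up, and nothing else has moved. I'm handing it in.

```bash
python3 -c "
from plant import r
print(r.close_job())"
```

```text
the job is handed in; nothing more can be done
None
```

The orange-capped vial stands over the white mark in front of the reader's window (within about 1 mm by the cameras). The button was then pressed to its stop and came back up, nothing else was disturbed, and the job was handed in at about 14 s.

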